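# Bring the stock tags on the component bins up to date

### The arm

A 6-joint arm with a two-finger parallel gripper is mounted at the origin on the work surface. World frame = base frame: x ahead of the robot, y to its left, z up, the work surface at z = 0. Lengths are in m, angles in rad, forces in N, time in s.
With the tool pointing down it reaches from about 0.275 to 0.85 m from the base axis. Payload 19 kg.
Tool frame: the origin (TCP) lies between the finger pads; the fingertips stand 19 mm ahead of it and the grasp point (between the pads) is the TCP; z points along the fingers, y is the direction in which the jaws open and shut (so a half turn about z gives the same grasp; the last joint's range is limited). The gripper opens to 85 mm and grips with 20 to 120 N. Pads are 22 mm wide; open, the fingers measure 114 mm over their backs; the gripper's body (76 mm by 85 mm) begins 54 mm behind the grasp point. The pads swing forward as they close: fully open they stand 13 mm farther back than shut.
Start: joints at [1.125, 0.15, 1.437, -0, 1.554, -0.134], TCP at [0.176, 0.547, 0.25] pointing down, gripper open.
Joint ranges: [-2.8, 2.8], [-0.68, 2.1], [0.12, 2.68], [-1.39, 4.53], [0.16, 2.79], [-2.81, 2.81]. Speed limits (rad/s): [1.89, 1.89, 2.22, 3.01, 3.01, 3.01].

### API

Orientations are given as a unit quaternion [w, x, y, z].
In Python, from rig import r, cams, order gives the robot as it stands.
- The arm moves only by the tool step_arm, never from a script. Its argument "moves" is a list that holds one entry, the list of rows, each a list of 6 numbers: the shift along the world's x, y, z in units of 40 mm (1.0 is 40 mm), then the turn, a rotation vector about the world's x, y, z in units of 5 degrees (1.0 is 5 degrees). A call has 1 to 12 rows; each row shifts and turns the commanded pose from where the row before left it; what a row does not reach is not made up. A row lasts 1/10 s, in which the tool goes at most 50 mm and 8.59 degrees, less where a joint would pass 70% of its speed; a pose out of reach is approached as far as the arm can. A call is refused whole if a number of a shift passes 1 or a number of a turn 1, either way. A call with a gripper value outside its range is refused whole. "claw" is the finger opening in mm, from 0 to 85.4, set as the call begins (left out, the last holds). The fingers move at their own pace and stop on an object; "force" is the grip in N (left out, the last holds). Time passes only in rows, so rows that do not move let the fingers close. It gives the time, the measured TCP pose, the force and the opening at its end, in the units of the state.
- r.get_state(): the state, without advancing time (a new reading comes with each control period).
- cams.get_image(name): name is "scene" or "top" or "wrist"; returns a dict with "frame" (400x640x3 uint8, red, green, blue), "intrinsics" (3x3 intrinsics, pixels), "k1" (the pictures are not rectified: a ray, as slopes to the right and down, at radius r is drawn at 1 + k1 r^2 times it, then the intrinsics apply), "extrinsics" (4x4, takes a point from camera to world coordinates); the wrist camera has in their place "hand_eye" (4x4, takes a point from camera to tool coordinates, whose origin is the TCP and whose axes are the flange's). Camera axes: x right, y up, looking along -z (the intrinsics and any distortion apply to the point x, -y, -z); pixel columns grow to the right and rows downward; lengths in m; the calibration is good to about 2 mm. A picture is of the moment at which its call begins: read the wrist's pose just before it. There is no depth.
- order.hand_in(): hands the job in, once; it reports no verdict.
The state is a dict: "t": time; "joints": joint angles; "qvel": joint speeds; "tau": joint torques, N m; "tcp_pos": TCP position; "tcp_rot": TCP orientation; "contact_force": force on the tool from outside, world axes, zero at the start; "moment": the same for the moment, N m; "opening": finger opening in m.
Only numpy, scipy, OpenCV 4.12 (cv2) and the standard library are available. Lean on these libraries where they do the work, as an engineer would, in place of code of your own. Each camera call takes 0.05 s, during which the arm holds its last target. There are 200 camera calls.

### The job

Bring the flip tags in front of the component bins up to date: every full bin's tag must lie back towards its bin, so that the face with the round dot shows on top, and every empty bin's tag must lie over towards you (the robot's side), so that the face with the bar shows. Push the wrong tags over lightly with a fingertip or the outside of the fingers, without pinching them, and leave the tags that are already right as they are. Do not shift or lift the bins or the other things on the bench.

Things in the scene. Friction and masses are not known exactly. Their poses are not given: they have to be found in the camera images.
- tag_rail: low aluminium rail 40 mm deep, 572 mm long, 25 mm high, fixed in front of the row of bins; origin at the centre of its underside, y along its length, x level, from the worker's (robot's) side towards the bins. Five holders with flip tags stand on it 105 mm apart, one before each bin, hinges above its middle line. Nothing in front of it is taller than 55 mm
- tag_1 (a joint): smooth, slippery white plate 58 mm wide, 4 mm thick, reaching 72 mm from its hinge, 30 to 54 g, swings freely. 0: leans to the worker (rail -x), bar face on top, free edge 46 mm above and 55 mm in front of the hinge line. 0.87: upright. 1.66: leans back to its bin (+x), round-dot face on top, free edge 51 mm above and 51 mm behind. Past upright it falls by its weight onto that side's rest and stays
- tag_1_hinge (a point): middle of the hinge line of tag 1, 75 mm above the bench; y along the hinge (as the rail's y), z along the tag to its free edge. Its bin is the one straight behind (y in this frame within 10 mm of 0); tags stand in any order along the row. Steel rests in a V stop the tag; they end 15 mm above and 22 mm either side of the hinge line
- tag_2 (a joint): smooth, slippery white plate 58 mm wide, 4 mm thick, reaching 72 mm from its hinge, 30 to 54 g, swings freely. 0: leans to the worker (rail -x), bar face on top, free edge 46 mm above and 55 mm in front of the hinge line. 0.87: upright. 1.66: leans back to its bin (+x), round-dot face on top, free edge 51 mm above and 51 mm behind. Past upright it falls by its weight onto that side's rest and stays
- tag_2_hinge (a point): middle of the hinge line of tag 2, 75 mm above the bench; y along the hinge (as the rail's y), z along the tag to its free edge. Its bin is the one straight behind (y in this frame within 10 mm of 0); tags stand in any order along the row. Steel rests in a V stop the tag; they end 15 mm above and 22 mm either side of the hinge line
- tag_3 (a joint): smooth, slippery white plate 58 mm wide, 4 mm thick, reaching 72 mm from its hinge, 30 to 54 g, swings freely. 0: leans to the worker (rail -x), bar face on top, free edge 46 mm above and 55 mm in front of the hinge line. 0.87: upright. 1.66: leans back to its bin (+x), round-dot face on top, free edge 51 mm above and 51 mm behind. Past upright it falls by its weight onto that side's rest and stays
- tag_3_hinge (a point): middle of the hinge line of tag 3, 75 mm above the bench; y along the hinge (as the rail's y), z along the tag to its free edge. Its bin is the one straight behind (y in this frame within 10 mm of 0); tags stand in any order along the row. Steel rests in a V stop the tag; they end 15 mm above and 22 mm either side of the hinge line
- tag_4 (a joint): smooth, slippery white plate 58 mm wide, 4 mm thick, reaching 72 mm from its hinge, 30 to 54 g, swings freely. 0: leans to the worker (rail -x), bar face on top, free edge 46 mm above and 55 mm in front of the hinge line. 0.87: upright. 1.66: leans back to its bin (+x), round-dot face on top, free edge 51 mm above and 51 mm behind. Past upright it falls by its weight onto that side's rest and stays
- tag_4_hinge (a point): middle of the hinge line of tag 4, 75 mm above the bench; y along the hinge (as the rail's y), z along the tag to its free edge. Its bin is the one straight behind (y in this frame within 10 mm of 0); tags stand in any order along the row. Steel rests in a V stop the tag; they end 15 mm above and 22 mm either side of the hinge line
- tag_5 (a joint): smooth, slippery white plate 58 mm wide, 4 mm thick, reaching 72 mm from its hinge, 30 to 54 g, swings freely. 0: leans to the worker (rail -x), bar face on top, free edge 46 mm above and 55 mm in front of the hinge line. 0.87: upright. 1.66: leans back to its bin (+x), round-dot face on top, free edge 51 mm above and 51 mm behind. Past upright it falls by its weight onto that side's rest and stays
- tag_5_hinge (a point): middle of the hinge line of tag 5, 75 mm above the bench; y along the hinge (as the rail's y), z along the tag to its free edge. Its bin is the one straight behind (y in this frame within 10 mm of 0); tags stand in any order along the row. Steel rests in a V stop the tag; they end 15 mm above and 22 mm either side of the hinge line
- bin_posts: blue open-topped bin 150 mm deep (x), 88 mm wide (y), 75 mm tall with a lower front, loose; origin at the centre of its underside, 120 mm behind its tag's hinge line, its front 45 mm behind that line; FULL, heaped with binding posts up to 85 mm above the bench
- bin_caps: blue open-topped bin 150 mm deep (x), 88 mm wide (y), 75 mm tall with a lower front, loose; origin at the centre of its underside, 120 mm behind its tag's hinge line, its front 45 mm behind that line; FULL, heaped with film capacitors up to 85 mm above the bench
- bin_cans: blue open-topped bin 150 mm deep (x), 88 mm wide (y), 75 mm tall with a lower front, loose; origin at the centre of its underside, 120 mm behind its tag's hinge line, its front 45 mm behind that line; FULL, heaped with capacitor cans up to 85 mm above the bench
- bin_empty_1: blue open-topped bin 150 mm deep (x), 88 mm wide (y), 75 mm tall with a lower front, loose; origin at the centre of its underside, 120 mm behind its tag's hinge line, its front 45 mm behind that line; EMPTY, its bare floor shows
- bin_empty_2: blue open-topped bin 150 mm deep (x), 88 mm wide (y), 75 mm tall with a lower front, loose; origin at the centre of its underside, 120 mm behind its tag's hinge line, its front 45 mm behind that line; EMPTY, its bare floor shows
- screwdriver: screwdriver 190 mm long, lying in front of the rail; bystander
- solder_spool: grey spool of solder, 54 mm across, 48 mm tall, standing in front of the rail; bystander
- multimeter: black hand-held multimeter 80 x 155 x 43 mm, lying in front of the rail; bystander
- transformer: small transformer 46 x 54 x 52 mm beyond the right end of the rail; bystander
- heat_sink: finned aluminium heat sink 60 x 70 x 35 mm, beyond the right end of the row; bystander
- tape_roll: black roll of tape lying flat, 66 mm across, 19 mm high, in front of the rail; bystander
- flux_jar: small closed jar 52 mm across, 65 mm tall, beyond the left end of the row; bystander
There are look-alikes about, which are no part of the job. What is shaped like the bin_cans but orange is not meant.

How it is judged:
At the end, for the whole second after the job is handed in: every tag whose bin is full lies against its back rest, dot face on top (joint above 1.56 rad), every tag whose bin is empty lies against its front rest, bar face on top (joint below 0.10 rad), all tags at rest (below 0.1 rad/s); no bin has moved 15 mm and no bystander 20 mm from where it stood ((((y of bin_posts in the frame of tag_1_hinge between -0.05 and 0.05 m or y of bin_caps in the frame of tag_1_hinge between -0.05 and 0.05 m or y of bin_cans in the frame of tag_1_hinge between -0.05 and 0.05 m) and value of joint tag_1 above 1.56 rad) or ((y of bin_empty_1 in the frame of tag_1_hinge between -0.05 and 0.05 m or y of bin_empty_2 in the frame of tag_1_hinge between -0.05 and 0.05 m) and value of joint tag_1 below 0.1 rad)) and velocity of joint tag_1 between -0.1 and 0.1 rad/s and (((y of bin_posts in the frame of tag_2_hinge between -0.05 and 0.05 m or y of bin_caps in the frame of tag_2_hinge between -0.05 and 0.05 m or y of bin_cans in the frame of tag_2_hinge between -0.05 and 0.05 m) and value of joint tag_2 above 1.56 rad) or ((y of bin_empty_1 in the frame of tag_2_hinge between -0.05 and 0.05 m or y of bin_empty_2 in the frame of tag_2_hinge between -0.05 and 0.05 m) and value of joint tag_2 below 0.1 rad)) and velocity of joint tag_2 between -0.1 and 0.1 rad/s and (((y of bin_posts in the frame of tag_3_hinge between -0.05 and 0.05 m or y of bin_caps in the frame of tag_3_hinge between -0.05 and 0.05 m or y of bin_cans in the frame of tag_3_hinge between -0.05 and 0.05 m) and value of joint tag_3 above 1.56 rad) or ((y of bin_empty_1 in the frame of tag_3_hinge between -0.05 and 0.05 m or y of bin_empty_2 in the frame of tag_3_hinge between -0.05 and 0.05 m) and value of joint tag_3 below 0.1 rad)) and velocity of joint tag_3 between -0.1 and 0.1 rad/s and (((y of bin_posts in the frame of tag_4_hinge between -0.05 and 0.05 m or y of bin_caps in the frame of tag_4_hinge between -0.05 and 0.05 m or y of bin_cans in the frame of tag_4_hinge between -0.05 and 0.05 m) and value of joint tag_4 above 1.56 rad) or ((y of bin_empty_1 in the frame of tag_4_hinge between -0.05 and 0.05 m or y of bin_empty_2 in the frame of tag_4_hinge between -0.05 and 0.05 m) and value of joint tag_4 below 0.1 rad)) and velocity of joint tag_4 between -0.1 and 0.1 rad/s and (((y of bin_posts in the frame of tag_5_hinge between -0.05 and 0.05 m or y of bin_caps in the frame of tag_5_hinge between -0.05 and 0.05 m or y of bin_cans in the frame of tag_5_hinge between -0.05 and 0.05 m) and value of joint tag_5 above 1.56 rad) or ((y of bin_empty_1 in the frame of tag_5_hinge between -0.05 and 0.05 m or y of bin_empty_2 in the frame of tag_5_hinge between -0.05 and 0.05 m) and value of joint tag_5 below 0.1 rad)) and velocity of joint tag_5 between -0.1 and 0.1 rad/s and distance of each of bin_posts, bin_caps, bin_cans, bin_empty_1, bin_empty_2 from where it was at the start of the episode below 0.015 m and distance of each of screwdriver, solder_spool, multimeter, transformer, heat_sink, tape_roll, flux_jar from where it was at the start of the episode below 0.02 m); the robot touches nothing.
It fails at once if a tag that was already right is swung off its rest by more than about 0.4 rad (((y of bin_posts in the frame of tag_1_hinge between -0.05 and 0.05 m or y of bin_caps in the frame of tag_1_hinge between -0.05 and 0.05 m or y of bin_cans in the frame of tag_1_hinge between -0.05 and 0.05 m) and value of joint tag_1 below 1.26 rad) or ((y of bin_empty_1 in the frame of tag_2_hinge between -0.05 and 0.05 m or y of bin_empty_2 in the frame of tag_2_hinge between -0.05 and 0.05 m) and value of joint tag_2 above 0.4 rad) or ((y of bin_empty_1 in the frame of tag_3_hinge between -0.05 and 0.05 m or y of bin_empty_2 in the frame of tag_3_hinge between -0.05 and 0.05 m) and value of joint tag_3 above 0.4 rad) or ((y of bin_empty_1 in the frame of tag_4_hinge between -0.05 and 0.05 m or y of bin_empty_2 in the frame of tag_4_hinge between -0.05 and 0.05 m) and value of joint tag_4 above 0.4 rad) or ((y of bin_empty_1 in the frame of tag_5_hinge between -0.05 and 0.05 m or y of bin_empty_2 in the frame of tag_5_hinge between -0.05 and 0.05 m) and value of joint tag_5 above 0.4 rad)).
It fails at once if a tag is pinched: the grasp point lies within 5 mm of the tag's plate while the fingers press on it with more than 3 N ((contact force between the fingers and anything else above 3 N and x of the grasp point in the frame of tag_1_hinge between -0.005 and 0.005 m and y of the grasp point in the frame of tag_1_hinge between -0.04 and 0.04 m and z of the grasp point in the frame of tag_1_hinge between 0 and 0.068 m) or (contact force between the fingers and anything else above 3 N and x of the grasp point in the frame of tag_2_hinge between -0.005 and 0.005 m and y of the grasp point in the frame of tag_2_hinge between -0.04 and 0.04 m and z of the grasp point in the frame of tag_2_hinge between 0 and 0.068 m) or (contact force between the fingers and anything else above 3 N and x of the grasp point in the frame of tag_3_hinge between -0.005 and 0.005 m and y of the grasp point in the frame of tag_3_hinge between -0.04 and 0.04 m and z of the grasp point in the frame of tag_3_hinge between 0 and 0.068 m) or (contact force between the fingers and anything else above 3 N and x of the grasp point in the frame of tag_4_hinge between -0.005 and 0.005 m and y of the grasp point in the frame of tag_4_hinge between -0.04 and 0.04 m and z of the grasp point in the frame of tag_4_hinge between 0 and 0.068 m) or (contact force between the fingers and anything else above 3 N and x of the grasp point in the frame of tag_5_hinge between -0.005 and 0.005 m and y of the grasp point in the frame of tag_5_hinge between -0.04 and 0.04 m and z of the grasp point in the frame of tag_5_hinge between 0 and 0.068 m)).
It fails at once if the fingers push on anything harder than 20 N (contact force between the fingers and anything else above 20 N).
It fails at once if a bin is shifted or lifted by 15 mm or more (distance of any of bin_posts, bin_empty_1, bin_caps, bin_cans, bin_empty_2 from where it was at the start of the episode above 0.015 m).
It fails at once if another thing on the bench is shifted or lifted by 20 mm or more (distance of any of screwdriver, solder_spool, multimeter, transformer, heat_sink, tape_roll, flux_jar from where it was at the start of the episode above 0.02 m).
It also fails if it takes over 51 s, if anything falls off the work surface, if the arm or the gripper's body presses on something with over 40 N, if the wrist force passes 120 N, or if a joint passes its speed limit or range.

## Working session

There is one attempt and no reset: what is moved stays moved. The work goes in short steps, Python scripts to look and compute and a tool call to move; the robot and the scene stay as the last step left them, time stands still between calls to the robot, and variables do not carry over. Pictures are saved under pics/ and viewed, about 8 in all and at most 12, crops included, and the job is handed in when it is done.

Besides the shell and the picture viewer there is one more tool, called after "Call:" by a JSON object that holds its "name" and its "arguments". step_arm: Moves the arm, as the interface text tells. Its arguments: {"type":"object","properties":{"moves":{"type":"array","items":{"type":"array","items":{"type":"array","items":{"type":"number"}}}},"claw":{"type":"number"},"force":{"type":"number"}},"required":["moves"]}

```bash
mkdir -p pics; ls; cat > h.py <<'E'
from rig import r, cams, order
import numpy as np, cv2
def snap(n,f):
    s=r.get_state(); d=cams.get_image(n); cv2.imwrite('pics/'+f,d['frame'][:,:,::-1]); np.save('pics/'+n+'.npy',d,allow_pickle=True); return s,d
def load(n): return np.load('pics/'+n+'.npy',allow_pickle=True).item()
def ray(d,u,v,E=None):
    E=d['extrinsics'] if E is None else E
    K=np.array(d['intrinsics']); 
    x,y=(u-K[0,2])/K[0,0],(v-K[1,2])/K[1,1]; k=d['k1']; a,b=x,y
    for _ in range(20):
        s=1+k*(a*a+b*b); a,b=x/s,y/s
    E=np.array(E); return E[:3,3],E[:3,:3]@np.array([a,-b,-1])
def onz(d,u,v,z,E=None):
    o,w=ray(d,u,v,E); return o+w*(z-o[2])/w[2]
def proj(d,p):
    E=np.array(d['extrinsics']);K=np.array(d['intrinsics']);c=E[:3,:3].T@(np.array(p)-E[:3,3]);a,b=c[0]/-c[2],-c[1]/-c[2];s=1+d['k1']*(a*a+b*b)
    return np.array([K[0,0]*a*s+K[0,2],K[1,1]*b*s+K[1,2]])
E
python3 - <<'E'
from h import *
s,d=snap('top','top1.png'); _,e=snap('scene','scene1.png')
print(s); print(d['extrinsics'],e['extrinsics'],d['intrinsics'],d['k1'])
E
```

```text
pics
{'t': 0.0, 'joints': array([ 1.12499267e+00,  1.51017057e-01,  1.43800164e+00, -6.97895806e-06,
        1.55379532e+00, -1.33987726e-01]), 'qvel': array([ 0.00094132,  0.00046854,  0.00045362, -0.00073067, -0.00022285,
        0.0026376 ]), 'tau': array([-6.76486598e-03, -7.13064408e+01, -5.70838416e+01, -7.34048663e-04,
        8.96255777e-03, -9.55768627e-06]), 'tcp_pos': array([0.17632565, 0.54707669, 0.24967238]), 'tcp_rot': array([-1.71222117e-04,  1.55277026e-01,  9.87870777e-01, -5.86199958e-04]), 'contact_force': array([-0.38347801, -0.24345173, -0.16644992]), 'moment': array([ 0.0128051 ,  0.04651136, -0.05719839]), 'opening': 0.08542837452515228}
[[ 0.07806236  0.97347157 -0.2150799   0.30036153]
 [-0.99694762  0.07650702 -0.01556017 -0.00999485]
 [ 0.00130774  0.21563806  0.97647249  1.19918952]
 [ 0.          0.          0.          1.        ]] [[-0.1175909  -0.68294973  0.72093831  1.28272682]
 [ 0.99284395 -0.09606882  0.07093428  0.08860978]
 [ 0.02081514  0.72412046  0.68935933  0.78714998]
 [ 0.          0.          0.          1.        ]] [[475.87898297   0.         326.87658516]
 [  0.         475.87898297 195.0407241 ]
 [  0.           0.           1.        ]] 0.025648475061461937
```

View pics/top1.png

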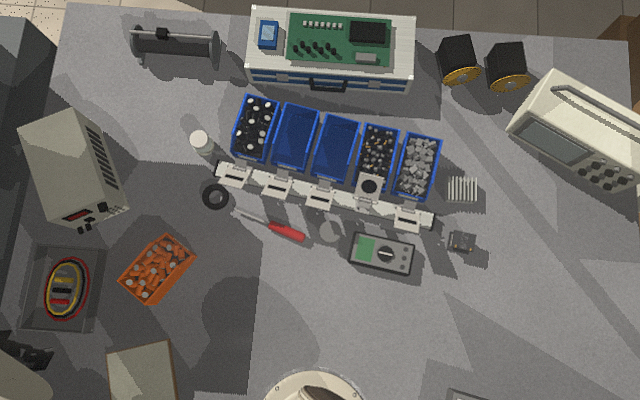

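View pics/scene1.png

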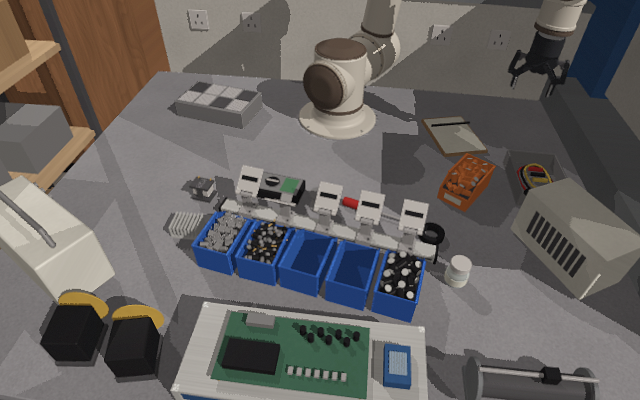

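Scene, from +y to −y: full (black caps/cans, top px 255,125), empty (295,135), empty (335,147), full (378,158), full (418,165). Tags show bar, bar, bar, dot (370,187), bar. So the first and last look wrong. The look-alike is the orange bin (157,267). I'll check this in one crop and measure the hinges.

```bash
python3 - <<'E'
from h import *
d=load('top');f=d['frame'][:,:,::-1]
cv2.imwrite('pics/crop1.png',cv2.resize(f[80:250,195:455],None,fx=3,fy=3,interpolation=cv2.INTER_CUBIC))
E
```

```text
(no output)
```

View pics/crop1.png

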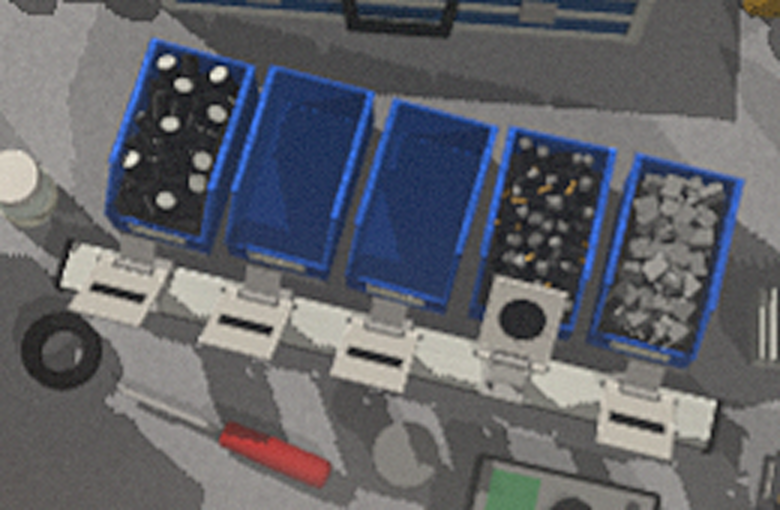

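The crop confirms it: tag A (crop 120,290) and tag E (637,420) show bars before full bins. B and C (bar, empty) and D (dot, full) are right.

```bash
python3 - <<'E'
from h import *
d=load('top'); c=lambda u,v,z:onz(d,u/3+195-.33,v/3+80-.33,z)
a=[c(70,311,.121),c(143,325,.121)];e=[c(597,445,.121),c(672,458,.121)]
D=[c(487,280,.126),c(570,293,.126)]
for q in (a,e,D): print(np.round(q,4),np.linalg.norm(q[0]-q[1]))
A=(a[0]+a[1])/2;E=(e[0]+e[1])/2
w=(A-E);print('A-E',np.linalg.norm(w)); yr=w/np.linalg.norm(w); xr=np.array([yr[1],-yr[0],0]);print(xr)
hA=A+.055*xr;hE=E+.055*xr;print('hinges',hA,hE)
print('D edge in rail frame from hE',(D[0]+D[1]-2*hE)@xr/2,(D[0]+D[1]-2*hE)@yr/2)
print('A hinge seen from D-edge', )
# check in scene view
s=load('scene')
for p in (A,E): print(proj(s,p))
for h in (hA,hE):
  for b in(-.075,-.055,-.016,.006): print(b,np.round(h+b*xr,3))
E
```

```text
[[0.5458 0.2622 0.121 ]
 [0.5392 0.2045 0.121 ]] 0.058059650847477884
[[ 0.4729 -0.1509  0.121 ]
 [ 0.4675 -0.2082  0.121 ]] 0.05747071409356825
[[ 0.5947 -0.0589  0.126 ]
 [ 0.5894 -0.1237  0.126 ]] 0.06509526812564054
A-E 0.41914730156249536
[ 0.98501579 -0.1724642   0.        ]
hinges [0.596656   0.22383377 0.121     ] [ 0.52436809 -0.18903294  0.121     ]
D edge in rail frame from hE 0.04981843876112272 0.10794739708729917
A hinge seen from D-edge
[415.42127872 202.19026844]
[252.23024369 167.83139424]
-0.075 [0.523 0.237 0.121]
-0.055 [0.542 0.233 0.121]
-0.016 [0.581 0.227 0.121]
0.006 [0.603 0.223 0.121]
-0.075 [ 0.45  -0.176  0.121]
-0.055 [ 0.47  -0.18   0.121]
-0.016 [ 0.509 -0.186  0.121]
0.006 [ 0.53  -0.19   0.121]
```

Call:
{"name": "step_arm", "arguments": {"moves": [[[0.67, -0.64, 0, 0, 0, 0.13], [0.67, -0.64, 0, 0, 0, 0.13], [0.67, -0.64, 0, 0, 0, 0.13], [0.67, -0.64, 0, 0, 0, 0.13], [0.67, -0.64, 0, 0, 0, 0.13], [0.67, -0.64, 0, 0, 0, 0.13], [0.67, -0.64, 0, 0, 0, 0.13], [0.67, -0.64, 0, 0, 0, 0.13], [0.67, -0.64, 0, 0, 0, 0.13], [0.67, -0.64, 0, 0, 0, 0.13], [0.67, -0.64, 0, 0, 0, 0.13], [0.67, -0.64, 0, 0, 0, 0.13]]], "claw": 0}}

```text
t: 1.3
tcp_pos: [0.4988, 0.2388, 0.25]
tcp_rot: [-0.0, 0.088, 0.996, -0.0]
contact_force: [0.5, 1.5, -0.3]
opening: -0.0
```

Call:
{"name": "step_arm", "arguments": {"moves": [[[0, 0, -0.6, 0, 0, 0], [0, 0, -0.6, 0, 0, 0], [0, 0, -0.6, 0, 0, 0], [0, 0, -0.6, 0, 0, 0], [0, 0, -0.5, 0, 0, 0], [0, 0, -0.2, 0, 0, 0], [0, 0, 0, 0, 0, 0], [0, 0, 0, 0, 0, 0]]]}}

```text
t: 2.1
tcp_pos: [0.4983, 0.2402, 0.1271]
tcp_rot: [0.0, 0.088, 0.996, 0.0]
contact_force: [0.0, -0.5, 1.2]
opening: 0.0003
```

```bash
python3 - <<'E'
from h import *
s,d=snap('scene','s2.png');print(s['tcp_pos'],s['contact_force'])
f=d['frame'][:,:,::-1];cv2.imwrite('pics/s2c.png',cv2.resize(f[120:320,300:500],None,fx=3,fy=3))
E
```

```text
[0.49833436 0.24018826 0.1271316 ] [ 0.03639528 -0.48043835  1.18136851]
```

View pics/s2c.png

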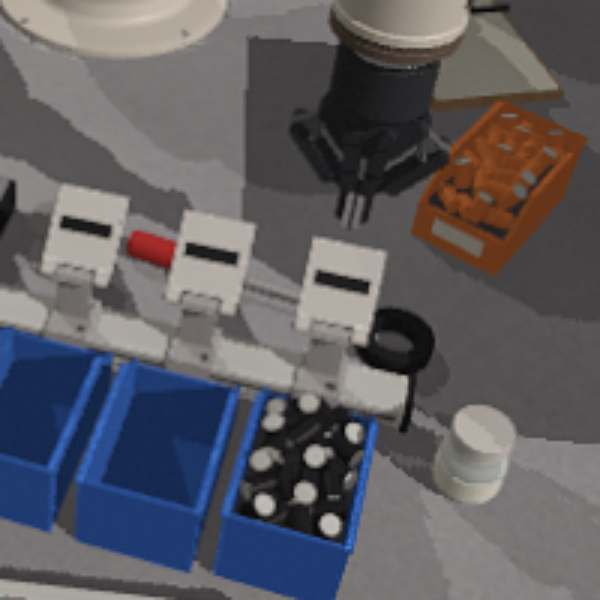

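Fingertip (crop 350,220) stands in front of the middle of tag A. Pushing along the rail's x.

Call:
{"name": "step_arm", "arguments": {"moves": [[[0.3, -0.05, 0, 0, 0, 0], [0.3, -0.05, 0, 0, 0, 0], [0.25, -0.04, 0, 0, 0, 0], [0.2, -0.04, 0, 0, 0, 0], [0.2, -0.04, 0, 0, 0, 0], [0.2, -0.04, 0, 0, 0, 0], [0.2, -0.04, 0, 0, 0, 0], [0.2, -0.04, 0, 0, 0, 0], [0.2, -0.04, 0, 0, 0, 0], [0.2, -0.04, 0, 0, 0, 0], [0.2, -0.04, 0, 0, 0, 0], [0.2, -0.04, 0, 0, 0, 0]]]}}

```text
t: 3.35
tcp_pos: [0.6046, 0.2199, 0.1261]
tcp_rot: [-0.0, 0.088, 0.996, -0.0]
contact_force: [-0.7, 0.2, -0.8]
opening: -0.0
```

```bash
python3 - <<'E'
from h import *
s,d=snap('scene','s3.png');print(s['tcp_pos'],s['contact_force'])
f=d['frame'][:,:,::-1];cv2.imwrite('pics/s3c.png',cv2.resize(f[120:320,300:500],None,fx=3,fy=3))
E
```

```text
[0.60457129 0.21986548 0.12608321] [-0.67245842  0.15047043 -0.82590045]
```

View pics/s3c.png

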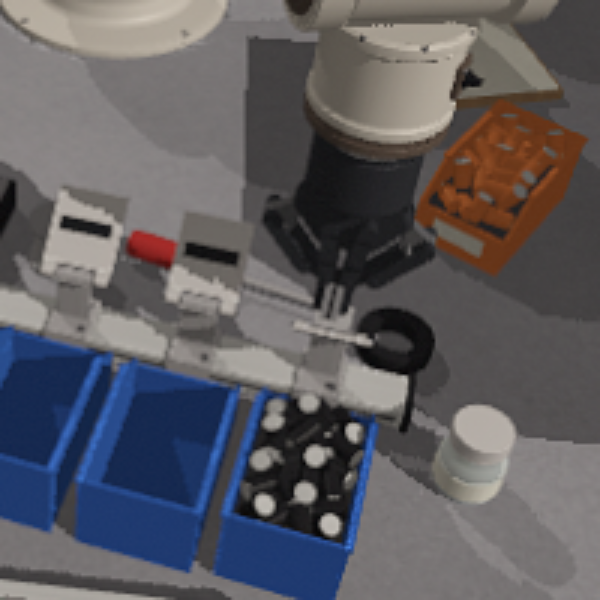

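Tag A has fallen back (edge-on at crop 335,330). Back off, up, and over to tag E.

Call:
{"name": "step_arm", "arguments": {"moves": [[[-0.4, 0.07, 0, 0, 0, 0], [-0.7, 0.12, 0, 0, 0, 0], [-0.7, 0.12, 0, 0, 0, 0], [-0.7, 0.12, 0, 0, 0, 0], [0, 0, 0.7, 0, 0, 0], [0, 0, 0.9, 0, 0, 0], [0, 0, 0.8, 0, 0, 0], [-0.15, -0.8, 0, 0, 0, 0], [-0.15, -0.8, 0, 0, 0, 0], [-0.15, -0.8, 0, 0, 0, 0], [-0.15, -0.8, 0, 0, 0, 0], [-0.15, -0.8, 0, 0, 0, 0]]]}}

```text
t: 4.6
tcp_pos: [0.4736, 0.0761, 0.2223]
tcp_rot: [0.0, 0.088, 0.996, -0.0]
contact_force: [0.0, 0.6, 0.4]
opening: 0.0002
```

Call:
{"name": "step_arm", "arguments": {"moves": [[[-0.18, -0.9, 0, 0, 0, 0], [-0.18, -0.9, 0, 0, 0, 0], [-0.18, -0.9, 0, 0, 0, 0], [-0.18, -0.9, 0, 0, 0, 0], [-0.18, -0.9, 0, 0, 0, 0], [-0.18, -0.9, 0, 0, 0, 0], [-0.2, -0.7, 0, 0, 0, 0], [0, 0, 0, 0, 0, 0]]]}}

```text
t: 5.4
tcp_pos: [0.422, -0.1694, 0.2222]
tcp_rot: [-0.0, 0.089, 0.996, -0.0]
contact_force: [-0.1, 0.5, -0.0]
opening: 0.0002
```

Call:
{"name": "step_arm", "arguments": {"moves": [[[0, 0, -0.6, 0, 0, 0], [0, 0, -0.6, 0, 0, 0], [0, 0, -0.6, 0, 0, 0], [0, 0, -0.4, 0, 0, 0], [0, 0, -0.2, 0, 0, 0], [0, 0, 0, 0, 0, 0]]]}}

```text
t: 6.0
tcp_pos: [0.4226, -0.1663, 0.1257]
tcp_rot: [-0.001, 0.088, 0.996, 0.0]
contact_force: [-0.5, -0.6, 0.6]
opening: 0.0002
```

Call:
{"name": "step_arm", "arguments": {"moves": [[[0.3, -0.05, 0, 0, 0, 0], [0.3, -0.05, 0, 0, 0, 0], [0.3, -0.05, 0, 0, 0, 0], [0.2, -0.04, 0, 0, 0, 0], [0.2, -0.04, 0, 0, 0, 0], [0.2, -0.04, 0, 0, 0, 0], [0.2, -0.04, 0, 0, 0, 0], [0.2, -0.04, 0, 0, 0, 0], [0.2, -0.04, 0, 0, 0, 0], [0.2, -0.04, 0, 0, 0, 0], [0.2, -0.04, 0, 0, 0, 0], [0.2, -0.04, 0, 0, 0, 0]]]}}

```text
t: 7.2
tcp_pos: [0.5314, -0.1873, 0.1261]
tcp_rot: [-0.0, 0.088, 0.996, 0.0]
contact_force: [-0.0, -0.5, -0.0]
opening: 0.0001
```

Call:
{"name": "step_arm", "arguments": {"moves": [[[0, 0, 0, 0, 0, 0], [-0.4, 0.07, 0, 0, 0, 0], [-0.7, 0.12, 0, 0, 0, 0], [-0.7, 0.12, 0, 0, 0, 0], [-0.7, 0.12, 0, 0, 0, 0], [0, 0, 0.7, 0, 0, 0], [0, 0, 0.9, 0, 0, 0], [0, 0, 0.8, 0, 0, 0], [-0.5, 0, 0, 0, 0, 0], [-0.5, 0, 0, 0, 0, 0], [0, 0, 0, 0, 0, 0]]]}}

```text
t: 8.3
tcp_pos: [0.3893, -0.1698, 0.2225]
tcp_rot: [0.0, 0.088, 0.996, -0.0]
contact_force: [0.8, 0.2, 0.0]
opening: 0.0
```

```bash
python3 - <<'E'
from h import *
s,d=snap('top','t4.png');_,e=snap('scene','s4.png');print(s['t'],s['tcp_pos'],s['contact_force'])
f=d['frame'][:,:,::-1][80:270,195:455];g=e['frame'][:,:,::-1][140:330,170:470]
cv2.imwrite('pics/c4.png',cv2.resize(np.hstack([f,g]),(800,272),interpolation=cv2.INTER_CUBIC))
f=[cv2.resize(q,(600,290),interpolation=cv2.INTER_CUBIC) for q in (f,g)];cv2.imwrite('pics/c4.png',np.vstack(f))
E
```

```text
8.3 [ 0.38929305 -0.16978668  0.22253249] [0.75971893 0.20348996 0.02044998]
```

View pics/c4.png

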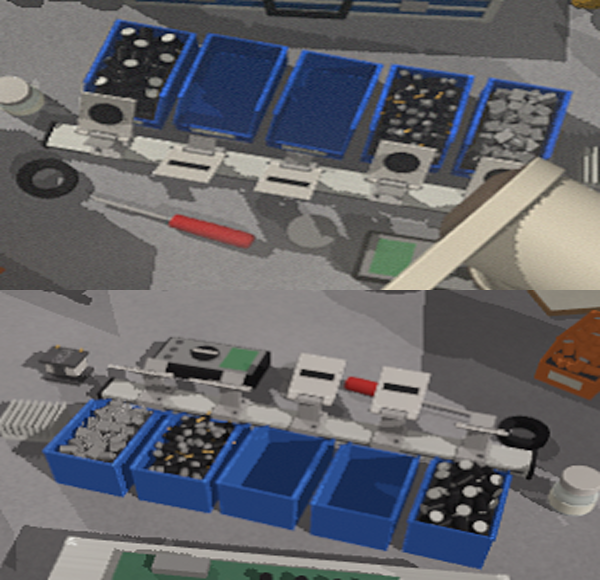

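The top view shows dots at tags A (105,113), D (400,160) and E (497,172, partly hidden by the arm), and bars at B and C. The scene view agrees: A, D and E lie back edge-on, B and C show bars. The bins and the other things look unmoved, and the gripper is clear.

```bash
python3 -c "
from h import *
print(order.hand_in())"
```

```text
the job is handed in; nothing more can be done
None
```

I pushed over the two wrong tags and handed the job in at about 8.4 s, well under the 51 s limit. They were the ones at the two ends of the row, both showing bars in front of full bins. Each went over to the bin side with the closed fingertips, and I left the other three alone.

- **Measurements beforehand:** the two tags measured 58 and 57 mm wide and 419 mm apart, against the 58 and 420 mm expected. I also measured the edge of the dot tag that was already right: its 65 mm width was 7 mm off and its 108 mm offset from the end tag was 3 mm off.
- **Last pictures:** all three full bins show dots and both empty bins show bars. The bins and the other things on the bench look unmoved by eye.
- **Less certain:** in the top view the arm partly hid the right-hand tag. The other camera shows it lying back like its neighbour. I did not measure how far the bins moved or the final tag angles.
- **Contact:** the force readings at the end of each move stayed at about 1.5 N or less, and the gripper was clear of everything at hand-in.

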